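Clamp a gas jar on the wash board and scrub it out with a bottle brush

TASK

Push the steel slide of the wash board in until it clicks home over the foot of the gas jar, so that the brush cannot drag the jar up. Then take the bottle brush from its stand and scrub the inside of the jar with three full strokes, each from the mouth right down to the bottom. Finally hang the brush back in the fork of its stand, with the jar left upright under the slide and the other things on the worktop left alone.

Things in the scene. Friction and masses are not known exactly. Their poses are not given: they have to be found in the camera images.
- wash_board: fixed grey plastic board, 225 x 130 x 16 mm, lying flat left or right of the middle. Origin: underside, below the centre of the round recess (84 mm across, floor 10 mm above the worktop) that holds the jar's foot. Its x axis points from the push tab to the jar: push the slide this way. Board spans x -170 to +55 mm, y +-65 mm; rails and roller bracket on it reach 32 mm above the worktop.
- slide (a joint): travel in m of the steel slide along the board's x: 0 fully back, 0.050 home. A flat plate 20 to 26 mm above the worktop, ending in a fork (66 mm gap); home, its prongs lie 2 mm above the jar's foot on both sides of the jar. A sprung roller crosses a cam at about 0.040 m (about 6 N): short of that it pushes the slide back, beyond it the slide snaps home and holds.
- slide_tab (a point): middle of the front face of the upright push tab at the robot's end of the slide (plate 56 mm wide, 6 mm thick, its top edge 66 mm above the worktop; this point 48 mm above it). With the slide home it is 112 mm from the jar's axis.
- gas_jar: loose glass gas jar, 110 mm tall, 0.2 kg: body 58 mm outside and 51 mm inside diameter, foot disc 80 mm across and 8 mm thick, rim 68 mm across. Origin: centre of the underside of the foot; z up along its axis. It stands in the recess of the board.
- jar_floor (a point): centre of the jar's inside floor, 8 mm above its underside
- jar_mouth (a point): centre of the jar's mouth, 110 mm above its underside
- brush: loose bottle brush, 194 mm long, 0.13 kg, hanging upright in the stand, handle up. Origin: lower tip; z runs up its axis. From the tip: bristle head 3 to 63 mm (56 mm across, 26 mm at the tip; bristles yield springily up to 10 mm), bare wire 6 mm thick to 120 mm, black collar disc 34 mm across at 120 to 124 mm, round wooden handle 20 mm thick at 124 to 194 mm.
- brush_tip (a point): lower tip of the brush
- brush_collar (a point): centre of the underside of the brush's collar, 120 mm above the tip
- brush_handle (a point): a good point to grasp on the handle's axis, 158 mm above the tip
- brush_stand: fixed stand: base 135 x 112 mm, post 66 mm behind (+x of) the seat, and a level steel fork with a 16 mm slot open to the stand's -x; flared mouth out to x = -48 mm, lips 3 mm high at x = -30 mm keep the collar in; nothing higher than 144 mm. Origin: underside, below the seat. The head is too wide for the slot: the brush goes out and in by the open front, collar lifted over the lips.
- stand_seat (a point): point on the top face of the fork, in the middle of the slot's width, where the brush's collar rests (140 mm above the worktop)
- beaker: bystander: small glass beaker, 55 x 61 x 68 mm, far side of the work, in the middle. Origin: centre of its underside
- open_jar: bystander: clear specimen jar without lid, 46 mm across, 55 mm tall, left of the work. Origin: centre of its underside
- small_beaker: bystander: smaller glass beaker, 51 x 57 x 62 mm, right of the work. Origin: centre of its underside
Things that resemble listed ones, but are neither listed nor needed, are in the scene too. What is shaped like the brush_stand but orange is not meant.

How it is judged:
By the outcome, as a careful person would: the job done as asked, in the order asked, and still so for the second after the job is handed in, with the robot touching nothing.
It also fails if it takes over 72 s, if anything falls off the work surface, if the arm or the gripper's body presses on something with over 40 N, if the wrist force passes 120 N, or if a joint passes its speed limit or range.

ROBOT

A 7-joint arm with a two-finger parallel gripper is mounted at the origin on a cart in front of the work surface, level with it; the furniture and walls round the work are solid. World frame = base frame: x ahead of the robot, y to its left, z up, the work surface at z = 0. Lengths are in mm, angles in rad, forces in N, time in s.
With the tool pointing down it reaches from about 400 to 875 mm from the base axis. Payload 4.4 kg.
Tool frame: the origin (TCP) lies at the very end of the fingers, on their centre line; the grasp point (between the pads) lies 19 mm behind it; z points along the fingers, y is the line along which they close (so a half turn about z gives the same grasp; the last joint's range is limited). The gripper opens to 85 mm and grips with 20 to 120 N. Pads are 22 mm wide; open, the fingers measure 114 mm over their backs; the gripper's body (76 mm by 85 mm) begins 54 mm behind the grasp point. The pads swing forward as they close: fully open they stand 13 mm farther back than shut.
Start: joints at [-1.407, 0.628, 0.038, 1.517, -0.027, 0.996, -0.02], TCP at [148.032, 632.934, 191.513] pointing down, gripper open.
Joint ranges: [-3.06, 3.06], [-0.37, 2.12], [-1.25, 1.32], [0.18, 2.47], [-1.1, 4.24], [0.23, 1.98], [-2.94, 2.94]. Speed limits (rad/s): [2.57, 2.57, 3.14, 3.14, 3.14, 3.14, 3.14].

INTERFACE

Orientations are given as [roll, pitch, yaw] about the fixed x, y, z axes, in that order (R = Rz(yaw) Ry(pitch) Rx(roll)).
In Python, from cell import status, get_image, ctrl, models gives the robot as it stands.
- The arm moves only by the shell command python3 -m handwheel 'ROWS' [OPENING]. ROWS is JSON, a list of rows, each an object with "delta_pos": the shift along the world's x, y, z in cm, a list of three; "yaw": the turn about the world's z in rad. A call has 1 to 10 rows; each row shifts and turns the commanded pose from where the row before left it; what a row does not reach is not made up. A row lasts 1/12 s, in which the tool goes at most 41.7 mm and 7.16 degrees, less where a joint would pass 70% of its speed; a pose out of reach is approached as far as the arm can. A call is refused whole if a number of a shift passes 4.17 or a number of a turn 0.125, either way. A call with a gripper value outside its range is refused whole. OPENING is the opening, from -1 (shut) to 1 (fully open), set as the call begins (- or left out, the last holds). The fingers move at their own pace and stop on an object; the grip force is fixed at half the most. Time passes only in rows, so rows that do not move let the fingers close. It gives the time, the measured TCP pose, the force, the opening and the grip force at its end, in the units of the state.
- status.read_state(): the state, without advancing time (a new reading comes with each control period).
- get_image(name): name is "side" or "top" or "wrist"; returns a dict with "color" (420x560x3 uint8, red, green, blue), "z_map" (420x560 float32, mm along the optical axis (not along the pixel's ray), 0 where there is no reading), "fx", "fy", "cx", "cy" (pixels), "position" and "rotation" of the camera in the world; the wrist camera has in their place "hand_eye" (4x4, takes a point from camera to tool coordinates, whose origin is the TCP and whose axes are the flange's). Camera axes: x right, y up, looking along -z (the intrinsics and any distortion apply to the point x, -y, -z); pixel columns grow to the right and rows downward; lengths in mm; the calibration is good to about 2 mm. A picture is of the moment at which its call begins: read the wrist's pose just before it.
- ctrl.finish_job(): hands the job in; it is judged then, once.
Trained networks look in a picture, given as the dict that the camera call returned (one of the last four; its "shot" number tells which), for a name from the list of things; names that differ only in an ending like _2 or _b are one class to them, and where a whole thing is asked for, a point or a joint stands for the part that bears it (a point fixed in the world has none). Each returns a list of dicts, best first, with "score" (0 to 1); they miss things now and then, are a little off and sometimes report something else, mostly with a low value. They report only what shows in the picture. A call takes as long as a camera call. They do not tell look-alikes from the thing itself.
- models.boxes_of(picture, name): "rect" ([left, top, right, bottom] in pixels, round what is visible of it).
The state is a dict: "clock": time; "qpos": joint angles; "qd": joint speeds; "tau": joint torques, N m; "eef_pos": TCP position; "tool_rot": TCP orientation; "force": force on the tool from outside, world axes, zero at the start; "torque": the same for the moment, N m; "width": finger opening in mm; "gripper_force": force on a finger pad.
Only numpy, scipy, OpenCV 4.12 (cv2) and the standard library are available. Lean on these libraries where they do the work, as an engineer would, in place of code of your own. Each camera call takes 0.05 s, during which the arm holds its last target. There are 200 camera calls.

## Working session

There is one attempt and no reset: what is moved stays moved. The work goes in short steps, Python scripts to look and compute and a shell command to move; the robot and the scene stay as the last step left them, time stands still between calls to the robot, and variables do not carry over. Pictures are saved under pics/ and viewed, at most 10 in all, crops included, and the job is handed in when it is done.

```bash
mkdir -p pics
cat > h.py <<'E'
import numpy as np, cv2
from cell import status,get_image,ctrl,models
def cloud(p,T=None):
    z=p["z_map"]; v,u=np.mgrid[:z.shape[0],:z.shape[1]]
    X=np.stack([(u-p["cx"])/p["fx"]*z,-(v-p["cy"])/p["fy"]*z,-z],-1)
    W=X@np.array(p["rotation"]).T+np.array(p["position"])
    W[z<=0]=np.nan
    return W
def save(p,n): cv2.imwrite(f"pics/{n}.png",p["color"][:,:,::-1])
E
python3 - <<'E'
from h import *
print(status.read_state())
a=get_image("top");b=get_image("side")
print({k:v for k,v in a.items() if k not in("color","z_map")})
cv2.imwrite("pics/top.png",a["color"][:,:,::-1]);save(b,"side")
for p,nm in((a,"top"),(b,"side")):
    W=cloud(p)
    np.savez(f"{nm}.npz",W=W,c=p["color"])
    for n in["wash_board","slide","gas_jar","brush","brush_stand","beaker","open_jar","small_beaker"]:
        for d in models.boxes_of(p,n)[:3]:
            l,t,r,bt=map(int,d["rect"]); 
            c=W[(t+bt)//2,(l+r)//2]
            print(nm,n,round(d["score"],2),[l,t,r,bt],c.round())
E
```

```text
{'clock': 0.0, 'qpos': array([-1.40679323,  0.62931253,  0.03841841,  1.51837003, -0.02701114,
        0.99631408, -0.01996926]), 'qd': array([ 0.00045188, -0.00020197,  0.00217361, -0.00018609, -0.00035874,
        0.00054904, -0.00021396]), 'tau': array([-5.01389786e-04, -5.63403547e+01,  1.22601572e+00, -1.93440610e+01,
        1.09608166e-02,  1.06366063e-02, -8.04830592e-06]), 'eef_pos': array([147.85557428, 632.23736446, 190.6098604 ]), 'tool_rot': array([-3.13970567e+00,  1.08380340e-07,  2.91183325e+00]), 'force': array([-0.31675208, -0.18571645, -0.25557117]), 'torque': array([-0.00718195, -0.05047935, -0.00464093]), 'gripper_force': 0.0, 'width': 85.64602737669308}
{'fx': 382.52545010463035, 'fy': 382.52545010463035, 'cx': 281.28601490599806, 'cy': 207.1890168869427, 'position': array([ 434.42686947,   14.96027469, 1049.53254635]), 'rotation': array([ 0.18588494, -0.0245267 , -1.57453642]), 'shot': 1}Traceback (most recent call last):
  File "<stdin>", line 7, in <module>
  File "h.py", line 6, in cloud
    W=X@np.array(p["rotation"]).T+np.array(p["position"])
      ~~~~~~~~~~~~~~~~~~~~~~~~~~~^~~~~~~~~~~~~~~~~~~~~~~~
ValueError: operands could not be broadcast together with shapes (420,560) (3,)
```

```bash
sed -i 's/np.array(p\["rotation"\]).T/Rotation.from_euler("xyz",p["rotation"]).as_matrix().T/; 1a from scipy.spatial.transform import Rotation' h.py
python3 - <<'E'
from h import *
a=get_image("top");b=get_image("side")
save(a,"top");save(b,"side")
for p,nm in((a,"top"),(b,"side")):
    W=cloud(p)
    np.savez(f"{nm}.npz",W=W,c=p["color"])
    for n in["wash_board","slide","gas_jar","brush","brush_stand","beaker","open_jar","small_beaker"]:
        for d in models.boxes_of(p,n)[:3]:
            l,t,r,bt=map(int,d["rect"]); 
            c=W[(t+bt)//2,(l+r)//2]
            print(nm,n,round(d["score"],2),[l,t,r,bt],c.round())
E
```

```text
top wash_board 0.68 [295, 199, 349, 284] [ 536. -121.   15.]
top slide 0.57 [304, 227, 341, 276] [ 508. -119.   30.]
top gas_jar 0.88 [310, 200, 346, 232] [ 604. -139.   19.]
top brush 0.69 [215, 199, 237, 226] [592. 124. 152.]
top brush 0.6 [294, 199, 349, 283] [ 535. -118.   17.]
top brush_stand 0.93 [207, 178, 256, 238] [598. 110. 168.]
top brush_stand 0.89 [316, 120, 360, 178] [ 753. -150.  141.]
top beaker 0.9 [270, 150, 292, 179] [747. -10.  31.]
top beaker 0.26 [222, 200, 235, 225] [592. 119. 151.]
top open_jar 0.7 [133, 192, 155, 213] [643. 364.  16.]
top open_jar 0.34 [311, 200, 341, 232] [ 603. -133.   21.]
top small_beaker 0.73 [311, 200, 342, 234] [ 601. -134.   17.]
top small_beaker 0.61 [405, 195, 435, 213] [ 639. -399.    9.]
side wash_board 0.67 [271, 219, 342, 250] [ 533. -109.   19.]
side slide 0.91 [299, 220, 335, 236] [ 501. -137.   28.]
side gas_jar 0.74 [261, 202, 281, 266] [596. 121. 123.]
side brush 0.75 [259, 201, 282, 267] [597. 126. 125.]
side brush_stand 0.93 [209, 184, 258, 233] [ 832. -332.    4.]
side brush_stand 0.85 [237, 219, 289, 286] [618. 125.  72.]
side beaker 0.56 [221, 226, 243, 255] [732.  20.  49.]
side open_jar 0.58 [216, 305, 244, 340] [633. 383.  47.]
side small_beaker 0.63 [280, 188, 290, 197] [ 647. -414.   46.]
```

View pics/top.png

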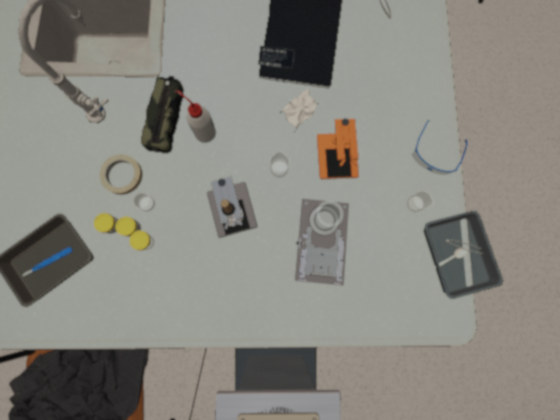

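View pics/side.png

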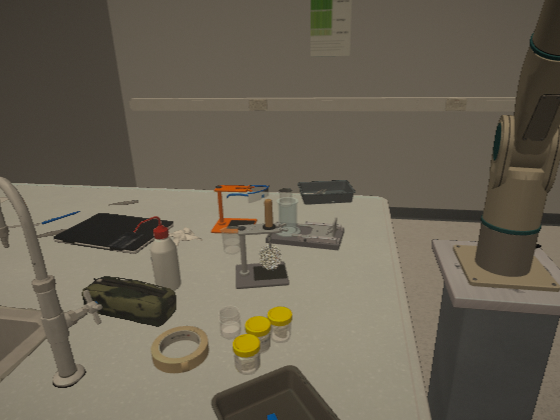

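Run:
```python
from h import *
T=np.load("top.npz");W=T["W"];c=T["c"]
np.set_printoptions(suppress=True,precision=1)
def sel(xr,yr,zr):
    m=(W[...,0]>xr[0])&(W[...,0]<xr[1])&(W[...,1]>yr[0])&(W[...,1]<yr[1])&(W[...,2]>zr[0])&(W[...,2]<zr[1]);return W[m]
b=sel((400,700),(-230,-30),(8,120));print("board",len(b),cv2.minAreaRect(b[:,:2].astype(np.float32)),b[:,:2].min(0),b[:,:2].max(0))
t=sel((380,520),(-230,-30),(45,80));print("tab",len(t),t.mean(0),cv2.minAreaRect(t[:,:2].astype(np.float32)) if len(t)>3 else t)
s=sel((480,700),(40,200),(8,40));print("base",len(s),cv2.minAreaRect(s[:,:2].astype(np.float32)))
f=sel((480,700),(40,200),(125,160));print("fork",len(f),cv2.minAreaRect(f[:,:2].astype(np.float32)))
h=sel((480,700),(40,200),(175,215));print("handle",len(h),h.mean(0) if len(h) else 0)
print("table z",np.nanmedian(sel((400,700),(200,300),(-30,30))[:,2]))
tt=cv2.resize(c[110:300,190:370],None,fx=4.2,fy=3.15*4.2/3.15*0.75+1.05-1.05 if 0 else 3.15,interpolation=cv2.INTER_CUBIC)
S=np.load("side.npz")["c"][170:300,200:360]
cv2.imwrite("pics/crop.png",cv2.vconcat([cv2.resize(c[170:290,200:360],(640,300*480//300)),][:1])[:,:,::-1])
```

```text
board 3813 ((535.8580322265625, -119.16981506347656), (136.52940368652344, 225.234619140625), 84.22672271728516) [ 418.4 -196. ] [652.4 -46.9]
tab 58 [ 445.8 -112.2   65.1] ((445.8280944824219, -113.09695434570312), (55.18186950683594, 7.3311357498168945), 82.06007385253906)
base 977 ((623.7230224609375, 125.3074951171875), (134.05914306640625, 110.96926879882812), 15.915009498596191)
fork 843 ((616.3825073242188, 123.31661987304688), (122.79266357421875, 52.096221923828125), 15.817499160766602)
handle 73 [597.7 117.5 205.7]
table z 0.542471830665022
```

View pics/crop.png

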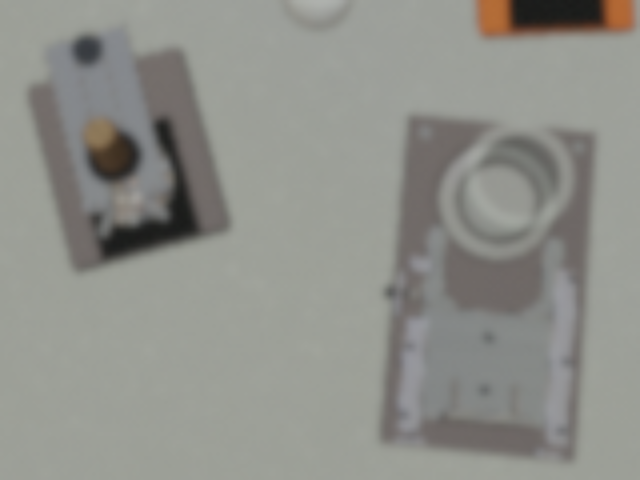

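```bash
python3 -m handwheel '[{"delta_pos":[1.5,-3.0,2.0]},{"delta_pos":[1.5,-3.0,2.0]},{"delta_pos":[2,-3.0,2.0]},{"delta_pos":[2,-3.0,1.5]},{"delta_pos":[2,-3.0,1.5]},{"delta_pos":[2,-3.0,1.5]},{"delta_pos":[2,-3.5,1]},{"delta_pos":[2,-3.5,1]},{"delta_pos":[2,-3.5,1]},{"delta_pos":[2,-3.5,1]}]'
python3 -m handwheel '[{"delta_pos":[2,-3.5,0]},{"delta_pos":[2,-3.5,0]},{"delta_pos":[2,-3.5,0]},{"delta_pos":[2,-3.5,0]},{"delta_pos":[2,-3.5,0]},{"delta_pos":[2,-3.5,0]},{"delta_pos":[1,-3.5,0]},{"delta_pos":[0,0,0]},{"delta_pos":[0,0,0]}]'
cat >> h.py <<'E'
def wrist():
    s=status.read_state(); p=get_image("wrist"); H=np.array(p["hand_eye"])
    R=Rotation.from_euler("xyz",s["tool_rot"]).as_matrix()
    T=np.eye(4);T[:3,:3]=R;T[:3,3]=s["eef_pos"];M=T@H
    p["rotation"]=Rotation.from_matrix(M[:3,:3]).as_euler("xyz");p["position"]=M[:3,3]
    return p
E
python3 - <<'E'
from h import *
np.set_printoptions(suppress=True,precision=2)
p=wrist();print(p["hand_eye"],p["position"],p["rotation"],p["fx"],p["cx"],p["cy"]);save(p,"w1")
np.savez("w1.npz",W=cloud(p),c=p["color"])
E
```

```text
[[  -0.      0.95    0.32   81.53]
 [   1.      0.     -0.     -1.22]
 [  -0.      0.32   -0.95 -181.51]
 [   0.      0.      0.      1.  ]] [ 68.36 650.33 373.03] [-0.32 -0.    1.34] 303.2843965965654 281.7686662039335 206.95746575462647schema error: expected keys delta_pos, yaw
schema error: expected keys delta_pos, yaw
```

View pics/w1.png

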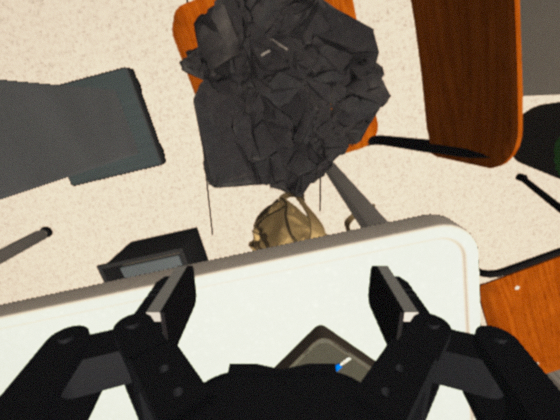

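```bash
python3 -m handwheel '[{"delta_pos":[1.5,-3.0,2.0],"yaw":0},{"delta_pos":[1.5,-3.0,2.0],"yaw":0},{"delta_pos":[2,-3.0,2.0],"yaw":0},{"delta_pos":[2,-3.0,1.5],"yaw":0},{"delta_pos":[2,-3.0,1.5],"yaw":0},{"delta_pos":[2,-3.0,1.5],"yaw":0},{"delta_pos":[2,-3.5,1],"yaw":0.05},{"delta_pos":[2,-3.5,1],"yaw":0.05},{"delta_pos":[2,-3.5,1],"yaw":0.03},{"delta_pos":[2,-3.5,1],"yaw":0}]'
python3 -m handwheel '[{"delta_pos":[2,-3.5,0],"yaw":0},{"delta_pos":[2,-3.5,0],"yaw":0},{"delta_pos":[2,-3.5,0],"yaw":0},{"delta_pos":[2,-3.5,0],"yaw":0},{"delta_pos":[2,-3.5,0],"yaw":0},{"delta_pos":[2,-3.5,0],"yaw":0},{"delta_pos":[1,-3.5,0],"yaw":0},{"delta_pos":[0,0,0],"yaw":0},{"delta_pos":[0,0,0],"yaw":0}]'
python3 - <<'E'
from h import *
np.set_printoptions(suppress=True,precision=2)
p=wrist();save(p,"w2")
np.savez("w2.npz",W=cloud(p),c=p["color"])
for n in["wash_board","slide","gas_jar","brush","brush_stand"]:
    for d in models.boxes_of(p,n)[:2]: print(n,round(d["score"],2),np.round(d["rect"]))
E
```

```text
clock: 1.88
eef_pos: [338.6, 311.1, 337.3]
tool_rot: [3.141, 0.0, 3.043]
force: [1.2, 0.9, -0.5]
width: 85.6
gripper_force: 0.0
clock: 2.63
eef_pos: [468.4, 65.5, 336.6]
tool_rot: [-3.141, 0.0, 3.036]
force: [0.2, 0.7, 0.4]
width: 85.5
gripper_force: 0.0
wash_board 0.67 [148. 155. 207. 226.]
wash_board 0.57 [134. 141. 225. 262.]
slide 0.78 [144. 155. 208. 226.]
gas_jar 0.8 [140. 214. 205. 285.]
brush 0.6 [305. 217. 350. 299.]
brush_stand 0.87 [177. 288. 216. 356.]
brush_stand 0.79 [284. 195. 362. 309.]
```

View pics/w2.png

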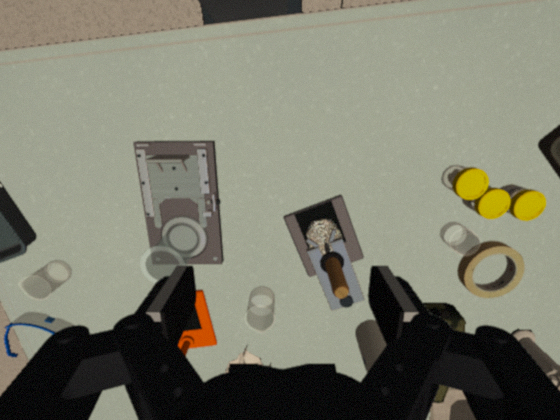

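```bash
cat > m.py <<'E'
from h import *
def rect(P):
    return np.round(np.hstack([np.ravel(x) for x in cv2.minAreaRect(P[:,:2].astype(np.float32))]),1)
def go(f):
    T=np.load(f);W=T["W"];c=T["c"].astype(int)
    def sel(xr,yr,zr,m2=True):
        m=(W[...,0]>xr[0])&(W[...,0]<xr[1])&(W[...,1]>yr[0])&(W[...,1]<yr[1])&(W[...,2]>zr[0])&(W[...,2]<zr[1])&m2;return W[m]
    print(f,"board",rect(sel((400,700),(-230,-30),(9,19))))
    t=sel((400,540),(-230,-30),(52,80));print("tab",len(t),t.mean(0),rect(t))
    print("tabx",np.percentile(t[:,0],[2,50,98]), "y",np.percentile(t[:,1],[2,98]))
    print("base",rect(sel((480,720),(40,200),(5,25))))
    f_=sel((480,720),(40,200),(133,150));print("fork",rect(f_),np.median(f_[:,2]))
    h=sel((480,700),(40,200),(206,225));print("handle top",len(h),h.mean(0) if len(h) else 0)
    h=sel((480,700),(40,200),(150,210));print("handle",len(h),rect(h))
    d=sel((480,640),(40,200),(135,155),c.sum(-1)<150);print("collar",len(d),rect(d),np.median(d[:,2]))
    j=sel((540,680),(-230,-60),(105,130));print("rim",len(j),rect(j) if len(j)>5 else j)
    j=sel((540,680),(-230,-60),(15.5,19.5));print("foot",len(j),rect(j) if len(j)>5 else j)
import sys
np.set_printoptions(suppress=True,precision=1)
for f in sys.argv[1:]: go(f)
E
python3 m.py top.npz w2.npz
```

```text
top.npz board [ 535.5 -122.3  130.3  225.2   84.2]
tab 55 [ 445.7 -112.6   66. ] [ 445.8 -113.1   55.2    6.    84.4]
tabx [441.7 446.7 449.4] y [-138.2  -85.9]
base [591.3 116.  228.3 150.9   2.6]
fork [616.4 123.3 122.8  52.1  15.8] 140.83309628574204
handle top 65 [599.2 118.9 213.1]
handle 49 [595.6 116.2   8.3  19.2  35.4]
collar 27 [597.4 117.8  15.8  24.5  30.5] 145.09319002477855
rim 293 [ 592.4 -127.7   64.5   67.1   44.3]
foot 707 [ 591.7 -128.1  130.2  112.    85. ]
w2.npz board [ 535.5 -122.1  131.2  225.1   84.3]
tab 186 [ 445.1 -111.    62.5] [ 445.4 -112.    54.6    5.    84. ]
tabx [440.9 445.1 449.9] y [-137.8  -85.7]
base [623.7 125.6 134.7 111.6  15.9]
fork [616.4 123.4 124.   51.9  15.9] 139.19915769914795
handle top 218 [598.3 119.4 211.4]
handle 426 [596.5 119.3  12.7  20.3   8. ]
collar 226 [586.1 111.3  61.9  30.9  30.2] 143.1948865671568
rim 632 [ 585.9 -131.2   51.4   68.    27.5]
foot 741 [ 590.6 -127.1  129.3  112.2   84.3]
```

```bash
python3 -m handwheel '[{"delta_pos":[-1,-3.5,-1],"yaw":0.005},{"delta_pos":[-1,-3.5,-1.5],"yaw":0},{"delta_pos":[-1,-3.5,-1.5],"yaw":0},{"delta_pos":[-1,-3.5,-1.5],"yaw":0},{"delta_pos":[-1,-3.5,-1.5],"yaw":0},{"delta_pos":[0,0,-3.5],"yaw":0},{"delta_pos":[0,0,-3.5],"yaw":0},{"delta_pos":[0,0,-3.5],"yaw":0},{"delta_pos":[0,0,-3.5],"yaw":0}]' -1
python3 -m handwheel '[{"delta_pos":[0,0,-3.5],"yaw":0},{"delta_pos":[0,0,-3],"yaw":0},{"delta_pos":[0,0,-1.5],"yaw":0},{"delta_pos":[0,0,0],"yaw":0},{"delta_pos":[0,0,0],"yaw":0}]'
```

```text
clock: 3.68
eef_pos: [418.5, -106.5, 125.5]
tool_rot: [-3.142, 0.002, 3.048]
force: [1.3, 1.2, -0.5]
width: -0.1
gripper_force: 0.0
clock: 4.1
eef_pos: [417.8, -106.5, 46.2]
tool_rot: [3.141, -0.002, 3.048]
force: [-0.4, 0.0, 0.7]
width: 0.1
gripper_force: 0.0
```

```bash
python3 -m handwheel '[{"delta_pos":[0,-0.4,-0.3],"yaw":0},{"delta_pos":[1,-0.1,0],"yaw":0},{"delta_pos":[0.7,-0.07,0],"yaw":0},{"delta_pos":[0.5,-0.05,0],"yaw":0},{"delta_pos":[0,0,0],"yaw":0}]'
python3 -m handwheel '[{"delta_pos":[0.5,-0.05,0],"yaw":0},{"delta_pos":[0.5,-0.05,0],"yaw":0},{"delta_pos":[0.5,-0.05,0],"yaw":0},{"delta_pos":[0,0,0],"yaw":0}]'
python3 -m handwheel '[{"delta_pos":[0.5,-0.05,0],"yaw":0},{"delta_pos":[0.3,-0.03,0],"yaw":0},{"delta_pos":[0.2,-0.02,0],"yaw":0},{"delta_pos":[0,0,0],"yaw":0}]'
```

```text
clock: 4.52
eef_pos: [442.5, -113.6, 44.4]
tool_rot: [-3.141, 0.004, 3.048]
force: [0.5, -0.5, 0.1]
width: 0.1
gripper_force: 0.0
clock: 4.85
eef_pos: [456.6, -115.0, 43.6]
tool_rot: [-3.141, 0.002, 3.047]
force: [0.5, 1.3, -0.5]
width: 0.1
gripper_force: 0.0
clock: 5.18
eef_pos: [465.6, -115.9, 43.5]
tool_rot: [-3.141, 0.0, 3.047]
force: [-0.2, 0.8, 0.9]
width: -0.0
gripper_force: 0.0
```

```bash
python3 -m handwheel '[{"delta_pos":[0.3,-0.03,0],"yaw":0},{"delta_pos":[0.2,-0.02,0],"yaw":0},{"delta_pos":[0,0,0],"yaw":0}]'
python3 - <<'E'
from h import *
a=wrist();b=get_image("side")
cv2.imwrite("pics/w3.png",np.hstack([a["color"],cv2.resize(b["color"][190:280,240:360],(240,420))])[:,:,::-1])
E
```

```text
clock: 5.43
eef_pos: [470.6, -116.3, 43.5]
tool_rot: [-3.141, 0.001, 3.047]
force: [-0.4, 0.6, -0.0]
width: -0.1
gripper_force: 0.0
```

View pics/w3.png

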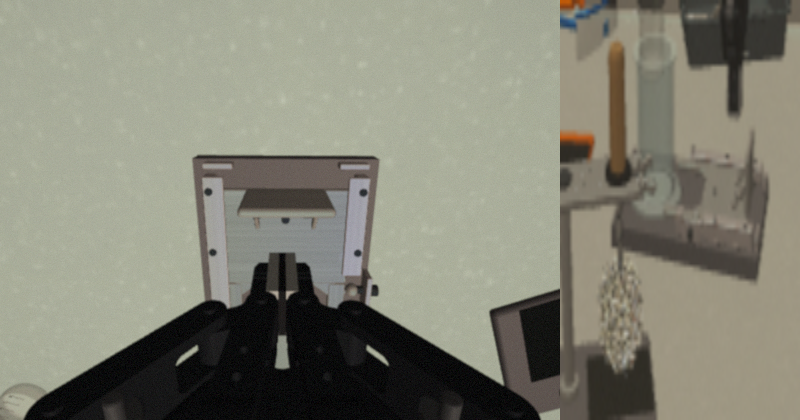

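Run:
```python
from h import *
np.set_printoptions(suppress=True,precision=1)
print(status.read_state()["eef_pos"])
a=wrist();W=cloud(a)
for v,u in[(190,285),(198,285),(205,285),(212,285),(240,250),(262,283),(262,270),(256,283),(170,220),(100,100),(165,285)]: print(v,u,W[v,u],a["z_map"][v,u])
b=get_image("side");V=cloud(b)
# side crop px -> full
for x,y in[(735,110),(735,90),(752,135),(752,150),(752,165)]:
    u=240+int((x-560)/2);v=190+int(y/420*90);print(u,v,V[v,u])
t=get_image("top");W=cloud(t)
m=(W[...,0]>420)&(W[...,0]<500)&(W[...,1]>-150)&(W[...,1]<-70)&(W[...,2]>50)&(W[...,2]<75)
print(m.sum(),W[m][:8])
```

```text
[ 470.  -116.3   43.5]
190 285 [ 443.5 -112.7   25.3] 206.78105
198 285 [ 443.7 -112.9   43.1] 189.99835
205 285 [ 443.4 -113.    58.1] 175.74405
212 285 [ 445.3 -113.3   64.9] 169.84148
240 250 [ 478.7 -141.4   24.3] 219.8257
262 283 [ 459.2 -115.8   96.5] 144.38286
262 270 [ 458.3 -121.9   97.1] 143.71257
256 283 [ 459.2 -115.8   90.4] 150.20721
170 220 [ 427.7 -157.2   13.9] 213.98741
100 100 [ 373.1 -237.    -1.9] 213.93887
165 285 [ 428.4 -111.2   14.6] 212.09273
327 213 [ 468.5 -103.1   94.6]
327 209 [ 468.7 -101.4  108.3]
336 218 [ 442.1 -127.8   69.2]
336 222 [ 441.6 -122.1   58.3]
336 225 [ 441.1 -117.    50.5]
17 [[449.5 -85.5  58.6]
 [449.4 -87.5  63.2]
 [449.3 -89.8  65.6]
 [449.3 -92.2  67.8]
 [449.3 -95.1  64.1]
 [449.3 -97.2  67.8]
 [446.9 -85.5  58.2]
 [446.8 -87.   68.3]]
```

Run:
```python
from h import *
np.set_printoptions(suppress=True,precision=1)
for nm in("now","w2"):
    if nm=="now": a=wrist();W=cloud(a);e=status.read_state()["eef_pos"];yaw=3.047
    else: W=np.load("w2.npz")["W"];e=np.array([468.4,65.5,336.6]);yaw=3.036
    D=W-e; X=D[...,0]*np.cos(yaw)+D[...,1]*np.sin(yaw); Y=D[...,0]*np.sin(yaw)-D[...,1]*np.cos(yaw)
    Z=-D[...,2]
    for v in range(240,330,6): 
        m=(Z[v]<-5)&(np.abs(Y[v])<60)&(np.abs(X[v])<40)
        if m.any(): i=np.where(m)[0]; print(nm,v,len(i),"Y",Y[v,i].min(),Y[v,i].max(),"X",X[v,i].min(),X[v,i].max(),"Zmax",Z[v,i].max())
```

```text
now 252 26 Y -7.6966128571934105 5.079198522272183 X 10.234966798087962 11.155109212090391 Zmax -41.360987858404826
now 258 28 Y -7.925797512537459 5.2928890721926525 X 10.085245521200287 11.820756055053552 Zmax -47.51152417377082
now 264 52 Y -14.02606962335357 11.289979334387768 X 6.449483987665158 11.603578712876027 Zmax -46.96844403266266
now 270 56 Y -14.51240417246578 11.929894707366628 X 6.180631311747069 11.896622934671456 Zmax -52.34876787152791
now 276 58 Y -14.529700518278165 11.765672563703507 X 6.073330627252679 11.590201106142118 Zmax -57.59916571133037
now 282 62 Y -14.950546948334075 12.208850441580086 X 6.196244956756267 11.615808358690211 Zmax -62.83031529609735
now 288 63 Y -14.924531493423755 12.194191765134622 X 6.051030068429565 11.5120905608466 Zmax -67.36524908900724
now 294 66 Y -13.901351058398705 11.278560359078556 X 8.754311698237707 14.021446700856712 Zmax -75.70962950720532
now 300 102 Y -29.481226647781163 27.265881552410157 X 5.879888029540871 13.830990181162441 Zmax -75.70916397790567
now 306 162 Y -33.34127864232831 30.587136463294183 X 2.93232619290
[... 836 characters left out ...]
304575133201
w2 294 98 Y -57.40356455716317 54.67515991067689 X -6.95043470058709 11.847093699094163 Zmax -53.025306232746516
w2 300 106 Y -56.74262131603458 54.97061523432566 X -9.352617582792146 11.591431817574462 Zmax -54.545985062678426
w2 306 109 Y -56.927430983714196 55.081472058521335 X -9.745612433282922 11.736467536504875 Zmax -58.72191654574425
w2 312 115 Y -57.91427335799627 54.98741795383725 X -11.54283093441708 12.645712993982151 Zmax -60.84640181292127
w2 318 135 Y -57.21870800141548 53.84329379449988 X -11.112097892424984 14.176998691415918 Zmax -65.65894135645351
w2 324 143 Y -57.61206006784465 54.91555769711875 X -10.548020752836514 14.074122293880075 Zmax -70.37438237112985
```

```bash
python3 -m handwheel '[{"delta_pos":[-2.6,0.27,0],"yaw":0},{"delta_pos":[-2.6,0.27,0],"yaw":0},{"delta_pos":[0,0,0],"yaw":0},{"delta_pos":[0,0,-2],"yaw":0},{"delta_pos":[0,0,-2],"yaw":0},{"delta_pos":[0,0,0],"yaw":0}]'
python3 -m handwheel '[{"delta_pos":[0.6,-0.06,0],"yaw":0},{"delta_pos":[0.6,-0.06,0],"yaw":0},{"delta_pos":[0.5,-0.05,0],"yaw":0},{"delta_pos":[0.5,-0.05,0],"yaw":0},{"delta_pos":[0,0,0],"yaw":0}]'
python3 -m handwheel '[{"delta_pos":[0.5,-0.05,0],"yaw":0},{"delta_pos":[0.5,-0.05,0],"yaw":0},{"delta_pos":[0,0,0],"yaw":0}]'
```

```text
clock: 6.23
eef_pos: [417.0, -109.8, 5.6]
tool_rot: [3.139, -0.003, 3.046]
force: [-0.6, -0.5, -0.1]
width: 0.2
gripper_force: 0.0
clock: 6.65
eef_pos: [442.1, -112.8, 7.9]
tool_rot: [3.14, 0.002, 3.047]
force: [-0.2, -0.5, 0.3]
width: 0.2
gripper_force: 0.0
clock: 6.9
eef_pos: [451.7, -113.6, 7.5]
tool_rot: [3.14, 0.001, 3.047]
force: [-0.2, -0.1, 0.7]
width: -0.1
gripper_force: 0.0
```

```bash
cat > tab.py <<'E'
from h import *
np.set_printoptions(suppress=True,precision=1)
e=status.read_state()["eef_pos"];a=wrist();W=cloud(a)
for v in range(215,275,3): print(v,W[v,283],W[v,240])
b=get_image("side");V=cloud(b)
m=(V[...,0]>420)&(V[...,0]<500)&(V[...,1]>-145)&(V[...,1]<-80)&(V[...,2]>38)&(V[...,2]<64)
print(e,m.sum(),np.percentile(V[m][:,0],[5,25,50,75,95]))
E
python3 tab.py
```

```text
215 [ 433.7 -112.3   14.9] [ 431.1 -138.4   15.2]
218 [ 435.7 -112.5   14.8] [ 432.9 -138.6   15.6]
221 [ 437.7 -112.7   14.6] [ 435.3 -139.1   14.3]
224 [ 439.5 -112.8   15. ] [ 437.4 -139.4   14.2]
227 [ 441.2 -113.    15.7] [ 438.9 -139.5   15.3]
230 [ 443.3 -113.2   15.5] [ 440.8 -139.7   15.4]
233 [ 445.9 -113.4   14.2] [ 443.1 -140.1   14.7]
236 [ 447.5 -113.6   15.3] [ 444.9 -140.3   15.3]
239 [ 449.9 -113.8   14.5] [ 447.1 -140.7   14.8]
242 [ 452.  -114.    14.3] [ 449.1 -140.9   15. ]
245 [nan nan nan] [ 450.9 -141.1   15.7]
248 [ 455.4 -114.3   15.9] [ 453.3 -141.5   14.9]
251 [ 458.1 -114.6   14.7] [ 455.3 -141.8   15. ]
254 [ 440.5 -113.2   52.7] [ 457.1 -141.9   15.7]
257 [ 440.3 -113.1   56.3] [ 459.4 -142.3   15.3]
260 [ 440.9 -113.2   58.2] [ 461.4 -142.6   15.5]
263 [ 440.7 -113.2   61.4] [ 459.9 -141.5   22.4]
266 [ 440.5 -113.2   64.6] [ 459.9 -141.    26.2]
269 [ 440.  -113.2   68.2] [ 460.  -140.6   29.5]
272 [ 440.7 -113.3   69.6] [ 460.  -140.1   33.1]
[ 451.7 -113.6    7.5] 64 [440.7 449.8 461.6 466.4 473. ]
```

```bash
python3 -m handwheel '[{"delta_pos":[0.4,-0.04,-0.2],"yaw":0},{"delta_pos":[0.3,-0.03,-0.2],"yaw":0},{"delta_pos":[0.3,-0.03,0],"yaw":0},{"delta_pos":[0,0,0],"yaw":0}]'
python3 -m handwheel '[{"delta_pos":[0.3,-0.03,0],"yaw":0},{"delta_pos":[0.3,-0.03,0],"yaw":0},{"delta_pos":[0,0,0],"yaw":0}]'
python3 -m handwheel '[{"delta_pos":[0.3,-0.03,0],"yaw":0},{"delta_pos":[0.2,-0.02,0],"yaw":0},{"delta_pos":[0,0,0],"yaw":0}]'
```

```text
clock: 7.33
eef_pos: [453.9, -113.3, 2.6]
tool_rot: [3.137, -0.011, 3.046]
force: [-11.4, 0.6, 6.0]
width: 0.3
gripper_force: 5.3
clock: 7.58
eef_pos: [456.7, -113.5, 2.4]
tool_rot: [3.136, -0.016, 3.045]
force: [-9.9, 0.3, 6.1]
width: -0.0
gripper_force: 5.4
clock: 7.83
eef_pos: [471.0, -115.4, 3.0]
tool_rot: [3.14, -0.001, 3.047]
force: [-1.6, -1.0, -2.2]
width: -0.1
gripper_force: 1.3
```

```bash
python3 -m handwheel '[{"delta_pos":[0.3,-0.03,0],"yaw":0},{"delta_pos":[0,0,0],"yaw":0}]'
python3 -m handwheel '[{"delta_pos":[-3,0.3,0],"yaw":0},{"delta_pos":[-1,0.1,0],"yaw":0},{"delta_pos":[0,0,4],"yaw":0},{"delta_pos":[0,0,4],"yaw":0},{"delta_pos":[0,0,4],"yaw":0},{"delta_pos":[0,1,4],"yaw":0},{"delta_pos":[0,1,4],"yaw":0},{"delta_pos":[0,1,4],"yaw":0},{"delta_pos":[0,1,3],"yaw":0},{"delta_pos":[0,0,0],"yaw":0}]' 1
python3 - <<'E'
from h import *
p=wrist();np.savez("w4.npz",W=cloud(p),c=p["color"])
E
python3 m.py w4.npz
```

```text
clock: 8.0
eef_pos: [470.8, -115.2, 2.9]
tool_rot: [3.138, -0.006, 3.046]
force: [-7.0, -0.2, 4.0]
width: 0.0
gripper_force: 3.9
clock: 8.83
eef_pos: [439.4, -70.8, 279.2]
tool_rot: [3.138, 0.013, 3.05]
force: [0.7, -0.1, -0.5]
width: 85.3
gripper_force: 0.0
w4.npz board [ 535.8 -122.2  130.4  225.8   84.2]
tab 267 [ 483.3 -115.6   62.2] [ 484.6 -116.5   55.2    6.8   84.2]
tabx [479.3 483.2 488.4] y [-142.5  -90.1]
base [624.  125.2 135.  111.8  15.5]
fork [611.6 121.8 113.2  52.   16.2] 139.3359564719517
handle top 22 [595.4 112.4 207.4]
handle 784 [596.5 116.1  11.6  20.3  41.5]
collar 401 [588.6 116.1  47.9  53.3  33.8] 143.26702288508454
rim 1084 [ 592.8 -127.5   66.4   67.9   81.3]
foot 650 [ 591.  -127.5  129.4  112.8   84.5]
```

Run:
```python
from h import *
from scipy.optimize import least_squares
np.set_printoptions(suppress=True,precision=1)
for f in("side","w2","w4"):
    W=np.load(f+".npz")["W"]
    m=(abs(W[...,0]-598)<30)&(abs(W[...,1]-118)<30)&(W[...,2]>152)&(W[...,2]<208)
    P=W[m];r=least_squares(lambda c:np.hypot(P[:,0]-c[0],P[:,1]-c[1])-10,[600,118],loss="soft_l1")
    print(f,len(P),r.x,np.abs(r.fun).mean(), P[:,2].min(),P[:,2].max())
```

```text
side 170 [600.1 121.6] 1.0055704198022948 152.03277802431626 207.8038019609303
w2 381 [601.1 120. ] 0.30749865599109744 152.52887513612671 207.86285244222222
w4 757 [601.1 120. ] 0.45008508375556244 152.1142856799458 207.92242038946466
```

```bash
python3 -m handwheel '[{"delta_pos":[2,2.4,0],"yaw":0},{"delta_pos":[2,2.4,0],"yaw":0},{"delta_pos":[2,2.4,0],"yaw":0},{"delta_pos":[2,2.4,0],"yaw":0},{"delta_pos":[2,2.4,0],"yaw":0},{"delta_pos":[2,2.4,0],"yaw":0},{"delta_pos":[2,2.4,0],"yaw":0},{"delta_pos":[2,2.3,0],"yaw":0},{"delta_pos":[0,0,0],"yaw":0},{"delta_pos":[0,0,0],"yaw":0}]'
```

```text
clock: 9.72
eef_pos: [594.6, 120.5, 271.3]
tool_rot: [3.141, -0.002, 3.05]
force: [-0.2, -0.2, -0.2]
width: 85.6
gripper_force: 0.0
```

```bash
python3 -m handwheel '[{"delta_pos":[0.6,0,-2],"yaw":0},{"delta_pos":[0,0,-4],"yaw":0},{"delta_pos":[0,0,-3],"yaw":0},{"delta_pos":[0,0,-3],"yaw":0},{"delta_pos":[0,0,-2],"yaw":0},{"delta_pos":[0,0,-1.2],"yaw":0},{"delta_pos":[0,0,0],"yaw":0},{"delta_pos":[0,0,0],"yaw":0}]'
python3 - <<'E'
from h import *
a=wrist();b=get_image("side")
cv2.imwrite("pics/w5.png",np.hstack([a["color"],cv2.resize(b["color"][180:280,230:350],(240,420))])[:,:,::-1])
E
```

```text
clock: 10.38
eef_pos: [600.1, 118.1, 121.5]
tool_rot: [3.14, -0.0, 3.046]
force: [0.7, -0.7, 1.6]
width: 85.4
gripper_force: 0.0
```

View pics/w5.png

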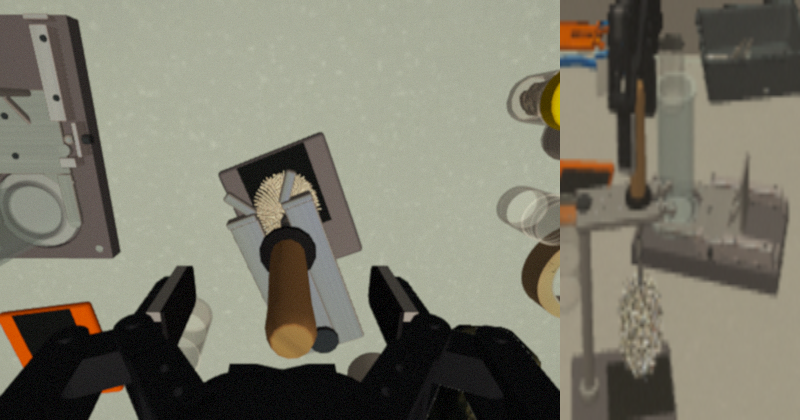

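```bash
python3 -m handwheel '[{"delta_pos":[0.1,0.2,0],"yaw":0},{"delta_pos":[0,0,0],"yaw":0}]'
python3 -m handwheel '[{"delta_pos":[0,0,0],"yaw":0},{"delta_pos":[0,0,0],"yaw":0},{"delta_pos":[0,0,0],"yaw":0},{"delta_pos":[0,0,0],"yaw":0},{"delta_pos":[0,0,0],"yaw":0},{"delta_pos":[0,0,0],"yaw":0},{"delta_pos":[0,0,0],"yaw":0},{"delta_pos":[0,0,0],"yaw":0}]' -1
```

```text
clock: 10.65
eef_pos: [602.2, 121.8, 122.7]
tool_rot: [3.139, 0.002, 3.047]
force: [-0.2, 1.6, -0.3]
width: 85.3
gripper_force: 0.0
clock: 11.32
eef_pos: [601.2, 121.2, 121.5]
tool_rot: [3.14, -0.0, 3.047]
force: [-0.1, -0.1, 2.4]
width: 18.7
gripper_force: 58.4
```

```bash
python3 -m handwheel '[{"delta_pos":[0,0,0.5],"yaw":0},{"delta_pos":[0,0,0.5],"yaw":0},{"delta_pos":[0,0,0],"yaw":0},{"delta_pos":[-1,-0.28,0],"yaw":0},{"delta_pos":[-1,-0.28,0],"yaw":0},{"delta_pos":[-1,-0.28,0],"yaw":0},{"delta_pos":[0,0,0],"yaw":0}]'
python3 -m handwheel '[{"delta_pos":[-1.5,-0.42,0],"yaw":0},{"delta_pos":[-1.5,-0.42,0],"yaw":0},{"delta_pos":[-1.5,-0.42,0],"yaw":0},{"delta_pos":[-1.5,-0.42,0],"yaw":0},{"delta_pos":[-1,-0.28,1],"yaw":0},{"delta_pos":[0,-1,3],"yaw":0},{"delta_pos":[0,-1.4,3],"yaw":0},{"delta_pos":[0,-2,3],"yaw":0},{"delta_pos":[0,0,1],"yaw":0},{"delta_pos":[0,0,0],"yaw":0}]'
python3 - <<'E'
from h import *
a=wrist();b=get_image("side")
cv2.imwrite("pics/w6.png",np.hstack([a["color"],cv2.resize(b["color"][180:280,230:350],(240,420))])[:,:,::-1])
np.savez("s6.npz",W=cloud(b),c=b["color"])
t=get_image("top");np.savez("t6.npz",W=cloud(t),c=t["color"])
print(status.read_state()["eef_pos"])
E
```

```text
clock: 11.9
eef_pos: [568.9, 112.1, 131.2]
tool_rot: [3.14, -0.003, 3.046]
force: [-0.4, -2.1, -1.9]
width: 18.6
gripper_force: 58.5
clock: 12.73
eef_pos: [503.9, 48.1, 244.4]
tool_rot: [3.138, 0.007, 3.044]
force: [0.6, 0.2, -2.2]
width: 18.7
gripper_force: 58.8
[500.41235504  50.36053976 240.16901885]
```

View pics/w6.png

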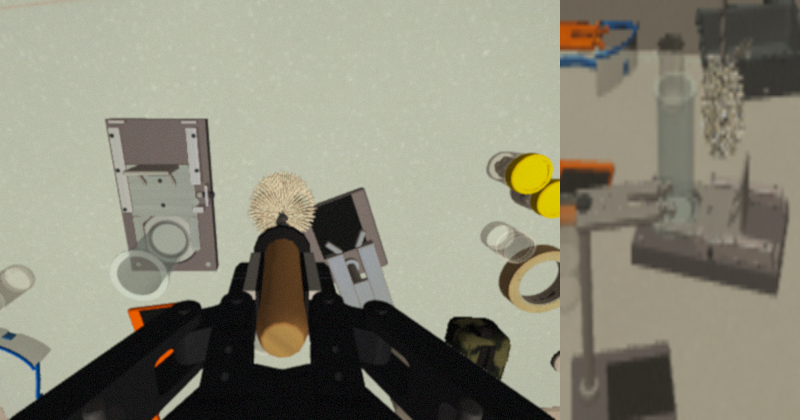

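Run:
```python
from h import *
from scipy.optimize import least_squares
np.set_printoptions(suppress=True,precision=1)
W=np.load("s6.npz")["W"];a=wrist();Wr=cloud(a);Wt=np.load("t6.npz")["W"];e=status.read_state()["eef_pos"];print(e)
for n,W in(("side",W),("wrist",Wr),("top",Wt)):
    m=(abs(W[...,0]-500)<50)&(abs(W[...,1]-50)<50)&(W[...,2]>100)&(W[...,2]<215)
    P=W[m];print(n,len(P),P[:,2].min(),np.percentile(P[:,2],2))
    for lo,hi,r0 in((150,198,27.5),(200,230,3),(264,340,10)):
        m=(abs(W[...,0]-500)<40)&(abs(W[...,1]-50)<40)&(W[...,2]>lo)&(W[...,2]<hi)
        Q=W[m]
        if len(Q)>8:
            r=least_squares(lambda c:np.hypot(Q[:,0]-c[0],Q[:,1]-c[1])-r0,[500,50],loss="soft_l1");print(lo,len(Q),r.x,np.abs(r.fun).mean(),Q.min(0),Q.max(0))
```

```text
[500.1  50.3 239.8]
side 427 147.28200383256376 151.98825077289703
150 335 [502.8  40.8] 5.100721298435477 [473.3  30.2 150. ] [528.2  78.4 197.9]
200 85 [501.5  53.1] 8.55728051290686 [481.   31.5 200.3] [522.5  68.8 228.1]
264 307 [500.6  61.9] 6.149914119886304 [484.6  15.5 264.7] [517.1  89.9 339.9]
wrist 2895 146.2299366823127 159.9521613756143
150 2395 [508.6  49.3] 6.35492672726667 [471.9  20.9 150. ] [522.   77.5 198. ]
200 184 [499.4  48.6] 3.989923194592294 [481.8  30.7 200. ] [510.8  66.7 225.2]
264 15255 [497.3  49.9] 11.930438371935926 [482.8  10.  264. ] [516.7  90.  340. ]Traceback (most recent call last):
  File "<stdin>", line 7, in <module>
    return umr_minimum(a, axis, None, out, keepdims, initial, where)
ValueError: zero-size array to reduction operation minimum which has no identity
```

```bash
python3 -m handwheel '[{"delta_pos":[1.2,-2.4,0],"yaw":0},{"delta_pos":[1.2,-2.4,0],"yaw":0},{"delta_pos":[1.2,-2.4,0],"yaw":0},{"delta_pos":[1.2,-2.4,0],"yaw":0},{"delta_pos":[1.2,-2.4,0],"yaw":0},{"delta_pos":[1.2,-2.4,0],"yaw":0},{"delta_pos":[1.2,-2,0],"yaw":0},{"delta_pos":[0.8,-1.3,0],"yaw":0},{"delta_pos":[0,0,0],"yaw":0},{"delta_pos":[0,0,0],"yaw":0}]'
python3 - <<'E'
from h import *
b=get_image("side");a=wrist()
np.set_printoptions(suppress=True,precision=1)
e=status.read_state()["eef_pos"];print(e)
for n,p in(("side",b),("wrist",a)):
    W=cloud(p);m=(abs(W[...,0]-e[0])<45)&(abs(W[...,1]-e[1])<45)&(W[...,2]>150)&(W[...,2]<200)
    print(n,np.percentile(W[m],[1,99],axis=0))
    m=(abs(W[...,0]-592)<60)&(abs(W[...,1]+127)<60)&(W[...,2]>110)&(W[...,2]<128)
    print("rim",rect(W[m])) if 0 else print("rim",cv2.minAreaRect(W[m][:,:2].astype(np.float32)) if m.sum()>5 else 0)
cv2.imwrite("pics/w7.png",np.hstack([a["color"],cv2.resize(b["color"][180:280,230:350],(240,420))])[:,:,::-1])
E
```

```text
clock: 13.77
eef_pos: [592.4, -127.6, 239.3]
tool_rot: [3.14, -0.004, 3.046]
force: [-0.7, 0.2, -1.6]
width: 18.6
gripper_force: 58.9
[ 592.3 -125.9  240. ]
side [[ 563.8 -146.8  150.8]
 [ 616.3  -98.2  199.7]]
rim ((591.39404296875, -122.91883087158203), (64.79716491699219, 66.2251205444336), 7.387816905975342)
wrist [[ 565.1 -153.2  157. ]
 [ 609.1 -101.5  199.6]]
rim ((583.7909545898438, -125.7401123046875), (67.3015365600586, 48.47035217285156), 78.21760559082031)
```

View pics/w7.png

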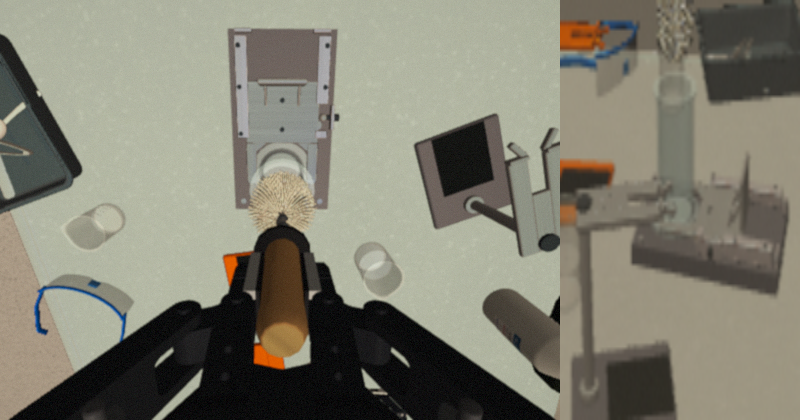

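```bash
python3 -m handwheel '[{"delta_pos":[0.05,-0.05,-1.5],"yaw":0},{"delta_pos":[0,0,-1.5],"yaw":0},{"delta_pos":[0,0,-1.5],"yaw":0},{"delta_pos":[0,0,-1.5],"yaw":0},{"delta_pos":[0,0,0],"yaw":0}]'
python3 -m handwheel '[{"delta_pos":[0,0,-1.5],"yaw":0},{"delta_pos":[0,0,-1.5],"yaw":0},{"delta_pos":[0,0,-1.5],"yaw":0},{"delta_pos":[0,0,0],"yaw":0}]'
python3 -m handwheel '[{"delta_pos":[0,0,-0.6],"yaw":0},{"delta_pos":[0,0,-0.4],"yaw":0},{"delta_pos":[0,0,0],"yaw":0}]'
```

```text
clock: 14.28
eef_pos: [591.8, -125.8, 178.7]
tool_rot: [3.138, -0.005, 3.049]
force: [0.2, 1.4, -4.4]
width: 18.6
gripper_force: 58.9
clock: 14.62
eef_pos: [591.8, -126.2, 134.3]
tool_rot: [3.138, -0.005, 3.048]
force: [0.3, 0.5, -4.5]
width: 18.7
gripper_force: 58.9
clock: 14.87
eef_pos: [593.6, -127.6, 126.4]
tool_rot: [3.139, -0.0, 3.047]
force: [0.1, -0.3, -4.0]
width: 18.7
gripper_force: 58.9
```

```bash
python3 -m handwheel '[{"delta_pos":[0,0,-0.3],"yaw":0},{"delta_pos":[0,0,0],"yaw":0}]'
python3 -m handwheel '[{"delta_pos":[0,0,-0.3],"yaw":0},{"delta_pos":[0,0,0],"yaw":0}]'
python3 -m handwheel '[{"delta_pos":[0,0,-0.2],"yaw":0},{"delta_pos":[0,0,0],"yaw":0}]'
```

```text
clock: 15.03
eef_pos: [593.8, -128.1, 123.5]
tool_rot: [3.14, 0.0, 3.047]
force: [-1.0, 0.7, -1.4]
width: 18.9
gripper_force: 59.0
clock: 15.2
eef_pos: [593.7, -128.2, 120.2]
tool_rot: [3.14, -0.0, 3.047]
force: [-0.6, 1.1, -0.0]
width: 18.9
gripper_force: 59.1
clock: 15.37
eef_pos: [594.0, -128.4, 118.8]
tool_rot: [3.14, 0.001, 3.047]
force: [-1.2, 0.6, 4.0]
width: 18.7
gripper_force: 59.7
```

```bash
python3 -m handwheel '[{"delta_pos":[0,0,-0.2],"yaw":0},{"delta_pos":[0,0,0],"yaw":0},{"delta_pos":[0,0,0],"yaw":0}]'
python3 -m handwheel '[{"delta_pos":[0,0,1.5],"yaw":0},{"delta_pos":[0,0,1.5],"yaw":0},{"delta_pos":[0,0,1.5],"yaw":0},{"delta_pos":[0,0,1.5],"yaw":0},{"delta_pos":[0,0,1.5],"yaw":0},{"delta_pos":[0,0,1.5],"yaw":0},{"delta_pos":[0,0,1.5],"yaw":0},{"delta_pos":[0,0,0.7],"yaw":0},{"delta_pos":[0,0,0],"yaw":0},{"delta_pos":[0,0,0],"yaw":0}]'
python3 - <<'E'
from h import *
b=get_image("side");np.set_printoptions(suppress=True,precision=1)
W=cloud(b);e=status.read_state()["eef_pos"];print(e)
m=(abs(W[...,0]-592)<60)&(abs(W[...,1]+127)<60)&(W[...,2]>105)&(W[...,2]<128)
print(W[m].mean(0),cv2.minAreaRect(W[m][:,:2].astype(np.float32)))
E
```

```text
clock: 15.62
eef_pos: [594.7, -128.7, 118.3]
tool_rot: [3.14, 0.003, 3.047]
force: [-3.1, 1.7, 12.8]
width: 18.9
gripper_force: 60.8
clock: 16.45
eef_pos: [593.6, -128.5, 228.0]
tool_rot: [3.14, -0.0, 3.047]
force: [-0.1, -0.2, -2.0]
width: 18.6
gripper_force: 59.1
[ 593.1 -128.2  227.4]
[ 590.4 -123.8  115.9] ((591.5753173828125, -126.43698120117188), (63.647071838378906, 68.19085693359375), 68.94738006591797)
```

```bash
python3 -m handwheel '[{"delta_pos":[0,0,-1.5],"yaw":0},{"delta_pos":[0,0,-1.5],"yaw":0},{"delta_pos":[0,0,-1.5],"yaw":0},{"delta_pos":[0,0,-1.5],"yaw":0},{"delta_pos":[0,0,-1.5],"yaw":0},{"delta_pos":[0,0,-1.5],"yaw":0},{"delta_pos":[0,0,-1.2],"yaw":0},{"delta_pos":[0,0,-0.9],"yaw":0},{"delta_pos":[0,0,0],"yaw":0},{"delta_pos":[0,0,0],"yaw":0}]'
python3 -m handwheel '[{"delta_pos":[0,0,1.5],"yaw":0},{"delta_pos":[0,0,1.5],"yaw":0},{"delta_pos":[0,0,1.5],"yaw":0},{"delta_pos":[0,0,1.5],"yaw":0},{"delta_pos":[0,0,1.5],"yaw":0},{"delta_pos":[0,0,1.5],"yaw":0},{"delta_pos":[0,0,1.5],"yaw":0},{"delta_pos":[0,0,0.6],"yaw":0},{"delta_pos":[0,0,0],"yaw":0},{"delta_pos":[0,0,0],"yaw":0}]'
python3 -m handwheel '[{"delta_pos":[0,0,-1.5],"yaw":0},{"delta_pos":[0,0,-1.5],"yaw":0},{"delta_pos":[0,0,-1.5],"yaw":0},{"delta_pos":[0,0,-1.5],"yaw":0},{"delta_pos":[0,0,-1.5],"yaw":0},{"delta_pos":[0,0,-1.5],"yaw":0},{"delta_pos":[0,0,-1.2],"yaw":0},{"delta_pos":[0,0,-0.9],"yaw":0},{"delta_pos":[0,0,0],"yaw":0},{"delta_pos":[0,0,0],"yaw":0}]'
```

```text
clock: 17.33
eef_pos: [595.1, -128.9, 118.1]
tool_rot: [3.14, 0.003, 3.047]
force: [0.2, 0.8, 5.9]
width: 18.2
gripper_force: 60.0
clock: 18.17
eef_pos: [593.3, -128.1, 227.6]
tool_rot: [3.14, -0.001, 3.047]
force: [0.0, -0.1, -1.6]
width: 18.7
gripper_force: 59.2
clock: 19.0
eef_pos: [594.1, -128.6, 118.0]
tool_rot: [3.14, 0.001, 3.047]
force: [-1.3, -0.3, 8.1]
width: 18.9
gripper_force: 60.2
```

```bash
python3 -m handwheel '[{"delta_pos":[0,0,1.5],"yaw":0},{"delta_pos":[0,0,1.5],"yaw":0},{"delta_pos":[0,0,1.5],"yaw":0},{"delta_pos":[0,0,1.5],"yaw":0},{"delta_pos":[0,0,1.5],"yaw":0},{"delta_pos":[0,0,1.5],"yaw":0},{"delta_pos":[0,0,1.5],"yaw":0},{"delta_pos":[0,0,1.5],"yaw":0},{"delta_pos":[0,0,0.8],"yaw":0},{"delta_pos":[0,0,0],"yaw":0}]'
python3 -m handwheel '[{"delta_pos":[-1.5,2.3,0],"yaw":0},{"delta_pos":[-1.5,2.3,0],"yaw":0},{"delta_pos":[-1.5,2.3,0],"yaw":0},{"delta_pos":[-1.5,2.3,0],"yaw":0},{"delta_pos":[-1.5,2.3,0],"yaw":0},{"delta_pos":[-0.9,2.3,0],"yaw":0},{"delta_pos":[0,2.3,0],"yaw":0},{"delta_pos":[0,2.3,0],"yaw":0},{"delta_pos":[0,2.3,0],"yaw":0},{"delta_pos":[0,1.6,0],"yaw":0}]'
python3 -m handwheel '[{"delta_pos":[0,0,-2],"yaw":0},{"delta_pos":[0,0,-2],"yaw":0},{"delta_pos":[0,0,-2],"yaw":0},{"delta_pos":[0,0,-2],"yaw":0},{"delta_pos":[0,0,-2],"yaw":0},{"delta_pos":[0,0,0],"yaw":0},{"delta_pos":[0,0,0],"yaw":0}]'
```

```text
clock: 19.83
eef_pos: [594.4, -128.8, 246.4]
tool_rot: [3.14, 0.002, 3.047]
force: [-0.2, -0.1, -1.5]
width: 18.7
gripper_force: 59.2
clock: 20.67
eef_pos: [508.5, 97.4, 244.0]
tool_rot: [3.14, -0.003, 3.049]
force: [1.2, 0.7, -1.5]
width: 18.7
gripper_force: 59.3
clock: 21.25
eef_pos: [508.2, 94.3, 144.1]
tool_rot: [3.141, -0.004, 3.046]
force: [0.2, 0.0, -0.3]
width: 18.7
gripper_force: 59.2
```

```bash
python3 -m handwheel '[{"delta_pos":[0,0,-1],"yaw":0},{"delta_pos":[1.4,0.4,0],"yaw":0},{"delta_pos":[1.4,0.4,0],"yaw":0},{"delta_pos":[1.4,0.4,0],"yaw":0},{"delta_pos":[0,0,0],"yaw":0}]'
python3 -m handwheel '[{"delta_pos":[1.2,0.34,0],"yaw":0},{"delta_pos":[1.2,0.34,0],"yaw":0},{"delta_pos":[1.2,0.34,0],"yaw":0},{"delta_pos":[1.3,0.36,0],"yaw":0},{"delta_pos":[0,0,0],"yaw":0},{"delta_pos":[0,0,0],"yaw":0}]'
```

```text
clock: 21.67
eef_pos: [555.5, 107.8, 136.1]
tool_rot: [3.139, 0.005, 3.048]
force: [1.5, 0.2, -0.7]
width: 18.4
gripper_force: 59.2
clock: 22.17
eef_pos: [600.2, 120.3, 135.4]
tool_rot: [3.14, -0.0, 3.047]
force: [-1.0, -0.4, -1.6]
width: 18.5
gripper_force: 59.2
```

Lower to the seat (eef ≈121.5) and feel for contact.

```bash
python3 -m handwheel '[{"delta_pos":[0.1,0.03,-0.5],"yaw":0},{"delta_pos":[0,0,-0.5],"yaw":0},{"delta_pos":[0,0,-0.2],"yaw":0},{"delta_pos":[0,0,0],"yaw":0},{"delta_pos":[0,0,0],"yaw":0}]'
python3 -m handwheel '[{"delta_pos":[0,0,-0.1],"yaw":0},{"delta_pos":[0,0,0],"yaw":0},{"delta_pos":[0,0,0],"yaw":0}]'
python3 - <<'E'
from h import *
a=wrist();b=get_image("side")
cv2.imwrite("pics/w8.png",np.hstack([a["color"],cv2.resize(b["color"][180:280,230:350],(240,420))])[:,:,::-1])
E
```

```text
clock: 22.58
eef_pos: [601.1, 120.7, 123.1]
tool_rot: [3.14, -0.001, 3.047]
force: [-0.2, 0.6, -1.4]
width: 19.1
gripper_force: 59.2
clock: 22.83
eef_pos: [601.6, 120.8, 122.4]
tool_rot: [3.14, -0.0, 3.047]
force: [0.2, -0.1, -0.6]
width: 18.2
gripper_force: 59.2
```

View pics/w8.png

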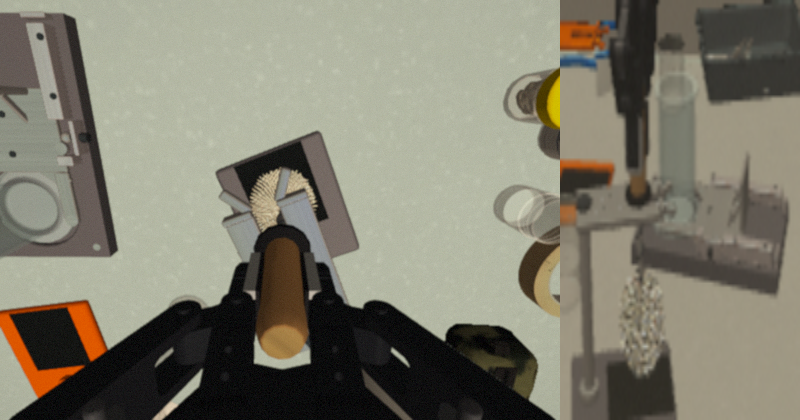

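```bash
python3 -m handwheel '[{"delta_pos":[0,0,-0.1],"yaw":0},{"delta_pos":[0,0,0],"yaw":0}]'
python3 -m handwheel '[{"delta_pos":[0,0,0],"yaw":0},{"delta_pos":[0,0,0],"yaw":0},{"delta_pos":[0,0,0],"yaw":0},{"delta_pos":[0,0,0],"yaw":0},{"delta_pos":[0,0,0],"yaw":0},{"delta_pos":[0,0,0],"yaw":0},{"delta_pos":[0,0,0],"yaw":0}]' 1
python3 -m handwheel '[{"delta_pos":[0,0,1],"yaw":0},{"delta_pos":[0,0,2],"yaw":0},{"delta_pos":[0,0,3],"yaw":0},{"delta_pos":[0,0,3],"yaw":0},{"delta_pos":[0,0,3],"yaw":0},{"delta_pos":[0,0,3],"yaw":0},{"delta_pos":[-3,-2,0],"yaw":0},{"delta_pos":[-3,-2,0],"yaw":0},{"delta_pos":[-3,-2,0],"yaw":0},{"delta_pos":[-3,-2,0],"yaw":0}]'
python3 -m handwheel '[{"delta_pos":[0,0,0],"yaw":0},{"delta_pos":[0,0,0],"yaw":0}]'
python3 - <<'E'
from h import *
p=wrist();np.savez("w9.npz",W=cloud(p),c=p["color"]);b=get_image("side");np.savez("s9.npz",W=cloud(b),c=b["color"])
from scipy.optimize import least_squares
for f in("s9","w9"):
    W=np.load(f+".npz")["W"]
    m=(abs(W[...,0]-598)<30)&(abs(W[...,1]-118)<30)&(W[...,2]>152)&(W[...,2]<208)
    P=W[m];r=least_squares(lambda c:np.hypot(P[:,0]-c[0],P[:,1]-c[1])-10,[600,118],loss="soft_l1")
    print(f,len(P),r.x,np.abs(r.fun).mean())
E
python3 m.py w9.npz
```

```text
clock: 23.1
eef_pos: [601.7, 120.8, 121.3]
tool_rot: [3.14, -0.0, 3.047]
force: [0.2, -0.9, -1.6]
width: 18.7
gripper_force: 59.2
clock: 23.68
eef_pos: [601.6, 120.8, 121.4]
tool_rot: [3.14, -0.0, 3.047]
force: [-0.4, -0.8, -1.1]
width: 85.8
gripper_force: 0.0
clock: 24.52
eef_pos: [480.2, 39.8, 272.0]
tool_rot: [3.139, 0.001, 3.047]
force: [0.1, -0.3, -0.1]
width: 85.6
gripper_force: 0.0
clock: 24.68
eef_pos: [480.6, 39.8, 272.5]
tool_rot: [3.138, 0.001, 3.044]
force: [1.3, 0.3, 0.9]
width: 85.4
gripper_force: 0.0
s9 172 [599.66518643 121.01363396] 1.0493343243316808
w9 397 [600.72733034 119.62417855] 0.33019368656685905
w9.npz board [ 536.  -122.2  130.9  225.4   84.2]
tab 268 [ 483.6 -115.3   62.8] [ 484.1 -116.1   54.9    5.7   84.3]
tabx [479.3 483.5 488.7] y [-142.   -89.3]
base [624.1 125.6 134.3 111.9  15.9]
fork [616.4 123.2 124.2  51.7  15.9] 139.26255348778756
handle top 104 [599.6 113.  211.2]
handle 436 [596.5 115.6  10.9  20.   45.1]
collar 333 [592.6 115.2  41.9  48.2  16.3] 143.25995211400323
rim 690 [ 579.4 -135.2   40.    68.6   34.5]
foot 618 [ 592.1 -127.3  129.2  110.    84.5]
```

Run:
```python
from h import *
ok=True
for n in("top","side"):
    W=cloud(get_image(n));m=(abs(W[...,0]-592)<60)&(abs(W[...,1]+127)<60)&(W[...,2]>110)&(W[...,2]<130)
    r=cv2.minAreaRect(W[m][:,:2].astype(np.float32));print(n,r,np.percentile(W[m][:,2],99))
    ok&=np.hypot(r[0][0]-592,r[0][1]+127)<8
if ok: print(ctrl.finish_job())
```

```text
top ((590.61474609375, -128.31497192382812), (64.51165771484375, 65.42867279052734), 44.0876579284668) 124.08996344191753
side ((588.0018920898438, -124.17658996582031), (66.16204833984375, 65.3222885131836), 45.511470794677734) 123.917441754207
the job is handed in; nothing more can be done
None
```

The job is handed in after about 25 s: the slide is home over the jar's foot, the jar had three full strokes to its floor and stands upright, and the brush is back in the fork of its stand. I made no separate final check of the other things on the worktop.

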